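# Turn the dough stamp to the front of the bakery carousel

### The job

Spin the wooden turntable by pushing the pegs on its rim with the fingertips until the dough stamp, the waisted wooden piece with the mushroom knob, stands at the front, squarely in line with the pointer plate on the tongue that sticks out of its foot. Touch nothing that stands on the turntable, lift or tip nothing, leave the other things on the bench where they are, and finish with the turntable still and the hand clear.

Things in the scene. Friction and masses are not known exactly. Their poses are not given: they have to be found in the camera images.
- foot: Fixed steel foot of the carousel, hidden under the turntable but for a flat tongue 26 mm wide, 12 mm high, that sticks out to 193 mm from the centre and carries an upright pointed plate (6 mm thick, 26 mm wide, top 59 mm above the bench) 177 mm from the centre. Origin: on the bench, on the turning axis. The tongue points along its own -x: the FRONT, within 0.4 rad of the world's -x.
- turntable: Dark wooden disc 260 mm across, 16 mm thick, its top face 36 mm above the bench. Origin: centre of its underside, on the upright turning axis (same as the foot's). Turns either way without end; a push of about 1 N at the rim moves it, and pushed slowly it stops at once when let go. Four things stand loose on it in any order near its +x, +y, -x and -y, about 62 mm from the axis, tops at most 60 mm above it.
- peg (a point): One of eight like upright pale wooden finger pegs round the turntable's rim, on a circle of radius 115 mm, 45 degrees apart; this one lies 22.5 degrees counter-clockwise (from above) of the turntable's own x axis. Pegs are 12 mm thick, round-topped, rigid, and rise 40 mm from the disc (tops 76 mm above the bench). The point is the peg's foot on the disc. About 20 mm is free between pegs and the things inside.
- stamp: The dough stamp: plain pale wood, 60 mm high, with a round foot 46 mm across, a narrow waist 16 mm thick and a 30 mm mushroom knob on top; the only waisted, knobbed thing on the turntable. Stands loose on the turntable; 0.07 to 0.12 kg. Its origin is the centre of its underside.
- jar: Straight glass jar with a flat steel lid, 46 mm across, 59 mm high, standing loose on the turntable. Its origin is the centre of its underside.
- tin: Low aluminium tin with a lid, 50 mm across, 39 mm high, standing loose on the turntable. Its origin is the centre of its underside.
- cup: Open white ceramic cup without handle, 48 mm across, 48 mm high, standing loose on the turntable. Its origin is the centre of its underside.
- weight_big: Dark steel scale weight with a knob, 50 mm across, 74 mm high, loose on the bench left of the carousel. Its origin is the centre of its underside.
- weight_small: Dark steel scale weight with a knob, 36 mm across, 51 mm high, loose on the bench left of the carousel. Its origin is the centre of its underside.
- bowl: Steel bowl, 150 mm across, 60 mm high, loose on the bench right of the carousel. Its origin is the centre of its underside.
- spatula: Spatula lying flat on the bench, right of the robot, about 0.27 m long along its own x. Its origin is the centre of its underside.
There are look-alikes about, which are no part of the job. Leave any blue or turquoise look-alike of the jar alone.

How it is judged:
At the end, for the whole second after the job is handed in: The dough stamp stands at the pointer's side of the turntable, within 12 mm sideways of the line from the turning axis along the tongue (about 11 degrees); the turntable is at rest; stamp, jar, tin and cup all stand upright on the turntable, 45 to 80 mm from its axis (y of stamp in the frame of foot between -0.012 and 0.012 m and x of stamp in the frame of foot below -0.045 m and angular speed of turntable below 0.05 rad/s and angle between each of stamp, jar, tin, cup's own z axis and vertical below 0.15 rad and horizontal distance between stamp and turntable between 0.045 and 0.08 m and height (world z) of stamp between 0.03 and 0.046 m and horizontal distance between jar and turntable between 0.045 and 0.08 m and height (world z) of jar between 0.03 and 0.046 m and horizontal distance between tin and turntable between 0.045 and 0.08 m and height (world z) of tin between 0.03 and 0.046 m and horizontal distance between cup and turntable between 0.045 and 0.08 m and height (world z) of cup between 0.03 and 0.046 m); the robot touches nothing.
It fails at once if a thing standing on the turntable is touched by the robot (more than 1 N) (contact force between any of the fingers, the arm and stamp above 1 N or contact force between any of the fingers, the arm and jar above 1 N or contact force between any of the fingers, the arm and tin above 1 N or contact force between any of the fingers, the arm and cup above 1 N).
It fails at once if a thing standing on the turntable is lifted, tipped over or falls off (height (world z) of any of stamp, jar, tin, cup above 0.051 m or height (world z) of any of stamp, jar, tin, cup below 0.026 m or angle between any of stamp, jar, tin, cup's own z axis and vertical above 0.4 rad).
It fails at once if a loose thing on the bench is pushed more than 25 mm (distance of any of weight_big, weight_small, bowl, spatula from where it was at the start of the episode above 0.025 m).
It also fails if it takes over 38 s, if anything falls off the work surface, if the arm or the gripper's body presses on something with over 40 N, if the wrist force passes 120 N, or if a joint passes its speed limit or range.

### The arm

A 6-joint arm with a two-finger parallel gripper is mounted at the origin on the work surface. World frame = base frame: x ahead of the robot, y to its left, z up, the work surface at z = 0. Lengths are in m, angles in rad, forces in N, time in s.
With the tool pointing down it reaches from about 0.325 to 0.775 m from the base axis. Payload 5.5 kg.
Tool frame: the origin (TCP) lies on the centre line of the jaws, within the pads' length; the fingertips stand 22 mm ahead of it and the grasp point (between the pads) lies 3 mm ahead of it; z points along the fingers, x is the direction in which the jaws open and shut, and the axes are right-handed (so a half turn about z gives the same grasp; the last joint's range is limited). The gripper opens to 85 mm and grips with 20 to 120 N. Pads are 22 mm wide; open, the fingers measure 114 mm over their backs; the gripper's body (76 mm by 85 mm) begins 54 mm behind the grasp point. The pads swing forward as they close: fully open they stand 13 mm farther back than shut.
Start: joints at [-1.358, 0.091, 1.231, -0, 1.82, -0.057], TCP at [0.16, -0.578, 0.253] pointing down, gripper open.
Joint ranges: [-2.87, 2.87], [-0.86, 2.18], [0.17, 2.46], [-1.51, 4.65], [0.06, 2.69], [-2.65, 2.65]. Speed limits (rad/s): [2.57, 2.57, 3.01, 3.14, 3.14, 3.14].

### API

Orientations are given as a unit quaternion [w, x, y, z].
In Python, from bench import env, cams, models gives the robot as it stands.
- The arm moves only by the shell command python3 -m jog 'ROWS' [FORCE]. ROWS is a JSON object of lists of equal length, an entry for each row: "grip": the finger opening in mm, from 0 to 85.4; "translation": the shift along the tool's x, y, z in mm, a list of three; "turn": the turn about the tool's z in rad. In form: {"grip": [grip, ...], "translation": [[dx, dy, dz], ...], "turn": [turn, ...]}. A call has 1 to 5 rows; each row shifts and turns the commanded pose from where the row before left it, along the tool's axes as they then stand; what a row does not reach is not made up. A row lasts 1/12 s, in which the tool goes at most 41.7 mm and 7.16 degrees, less where a joint would pass 70% of its speed; a pose out of reach is approached as far as the arm can. A call with a gripper value outside its range is refused whole. The fingers move at their own pace and stop on an object; FORCE is the grip in N (left out, the last holds). Time passes only in rows, so rows that do not move let the fingers close. It gives the time, the measured TCP pose, the force and the opening at its end, in the units of the state.
- env.get_state(): the state, without advancing time (a new reading comes with each control period).
- cams.camera(name): name is "side" or "top" or "wrist"; returns a dict with "color" (480x640x3 uint8, red, green, blue), "intrinsics" (3x3 intrinsics, pixels), "cam_to_world" (4x4, takes a point from camera to world coordinates); the wrist camera has in their place "tool_from_camera" (4x4, takes a point from camera to tool coordinates, whose origin is the TCP and whose axes are the tool frame's). Camera axes: x right, y down, z forward; pixel columns grow to the right and rows downward; lengths in m; the calibration is good to about 2 mm. The wrist camera is an equidistant fisheye: a pixel r from the principal point sees the ray r / f radians off the axis. A picture is of the moment at which its call begins: read the wrist's pose just before it. There is no depth.
- env.job_done(): hands the job in, once; it reports no verdict.
Trained networks look in a picture, given as the dict that the camera call returned (one of the last four; its "shot" number tells which), for a name from the list of things; names that differ only in an ending like _2 or _b are one class to them, and where a whole thing is asked for, a point or a joint stands for the part that bears it (a point fixed in the world has none). Each returns a list of dicts, best first, with "confidence" (0 to 1); they miss things now and then, are a little off and sometimes report something else, mostly with a low value. They report only what shows in the picture. A call takes as long as a camera call. They do not tell look-alikes from the thing itself.
- models.spot_in(label, picture): "bbox" ([left, top, width, height] in pixels, round what is visible of it).
- models.masks_of(label, picture): "pixels" (480x640 bool, what is visible of it) and "bbox" ([left, top, width, height] in pixels, round what is visible of it).
The state is a dict: "t": time; "joint_positions": joint angles; "joint_vel": joint speeds; "joint_torque": joint torques, N m; "position": TCP position; "eef_rot": TCP orientation; "ft_force": force on the tool from outside, world axes, zero at the start; "wrist_torque": the same for the moment, N m; "grip_width": opening from 0.0 (shut) to 1.0 (fully open).
Only numpy, scipy, OpenCV 4.12 (cv2) and the standard library are available. Lean on these libraries where they do the work, as an engineer would, in place of code of your own. Each camera call takes 0.05 s, during which the arm holds its last target.

## Working session

There is one attempt and no reset: what is moved stays moved. The work goes in short steps, Python scripts to look and compute and a shell command to move; the robot and the scene stay as the last step left them, time stands still between calls to the robot, and variables do not carry over. Pictures are saved under pics/ and viewed, and the job is handed in when it is done.

```bash
mkdir -p pics; ls; python3 - <<'E'
from bench import env,cams,models
import cv2
s=env.get_state();print(s['t'],s['position'],s['eef_rot'],s['grip_width'])
for n in ['top','side']:
    p=cams.camera(n);cv2.imwrite(f'pics/{n}0.png',p['color'][:,:,::-1])
    print(n,p['intrinsics'],p['cam_to_world'].round(4).tolist() if hasattr(p['cam_to_world'],'round') else p['cam_to_world'])
    for l in ['stamp','turntable','foot','peg','jar','tin','cup','weight_big','weight_small','bowl','spatula']:
        print(l,[(d['bbox'],round(d['confidence'],2)) for d in models.spot_in(l,p)][:9])
E
```

```text
pics
0.0 [ 0.15986858 -0.57806213  0.25215331] [-6.27035175e-04  7.95775430e-01 -6.05591057e-01 -7.37819735e-04] 1.0007674235901403
top [[618.84460233   0.         320.90834711]
 [  0.         618.84460233 239.19207653]
 [  0.           0.           1.        ]] [[0.014, -0.9929, 0.1185, 0.3656], [-0.9999, -0.0132, 0.0073, -0.0336], [-0.0057, -0.1186, -0.9929, 1.3559], [0.0, 0.0, 0.0, 1.0]]
stamp [([339.0, 223.7, 25.1, 22.0], 0.86)]
turntable [([271.3, 159.2, 116.0, 118.4], 0.56)]
foot [([332.5, 275.1, 12.1, 29.6], 0.61)]
peg [([268.3, 158.9, 119.9, 115.6], 0.61)]
jar [([195.4, 168.8, 26.8, 23.4], 0.86), ([163.7, 186.6, 27.3, 25.6], 0.79), ([295.0, 183.4, 23.9, 25.1], 0.77), ([194.2, 216.4, 22.8, 23.1], 0.67)]
tin [([333.2, 181.8, 27.5, 25.6], 0.72), ([117.0, 248.1, 28.1, 18.9], 0.39)]
cup [([299.6, 225.3, 22.4, 23.0], 0.65)]
weight_big [([118.0, 248.4, 28.6, 20.2], 0.9)]
weight_small [([118.8, 174.8, 24.0, 19.5], 0.72)]
bowl [([478.8, 144.1, 70.1, 65.2], 0.62)]
spatula [([477.9, 247.3, 29.2, 135.3], 0.62)]
side [[477.25636394   0.         320.66735661]
 [  0.         477.25636394 245.74419371]
 [  0.           0.           1.        ]] [[-0.8681, -0.3875, 0.3102, 0.0886], [-0.4964, 0.6793, -0.5405, 0.6992], [-0.0013, -0.6232, -0.782, 1.0795], [0.0, 0.0, 0.0, 1.0]]
stamp [([314.5, 211.3, 17.1, 21.5], 0.78), ([231.1, 355.8, 21.7, 30.5], 0.41)]
turntable [([257.8, 194.0, 90.2, 79.6], 0.79)]
foot [([343.3, 244.5, 24.0, 17.8], 0.73)]
peg [([260.0, 194.2, 88.4, 75.4], 0.56)]
jar [([212.8, 298.6, 20.5, 30.1], 0.95), ([248.8, 292.0, 19.4, 27.9], 0.83), ([214.3, 274.6, 20.0, 23.9], 0.77), ([275.4, 220.9, 17.1, 24.5], 0.73)]
tin [([227.8, 355.7, 23.0, 32.2], 0.21)]
cup [([303.4, 231.9, 14.5, 19.5], 0.64)]
weight_big [([230.3, 357.7, 20.7, 27.3], 0.59)]
weight_small []
bowl [([315.1, 122.2, 50.0, 35.3], 0.55)]
spatula [([369.6, 171.3, 78.4, 29.9], 0.55)]
```

```bash
python3 - <<'E'
import cv2
a=cv2.imread('pics/top0.png');b=cv2.imread('pics/side0.png')
cv2.imwrite('pics/t0c.png',cv2.resize(a[145:315,255:405],None,fx=3.5,fy=3.5,interpolation=2))
cv2.imwrite('pics/s0c.png',cv2.resize(b[180:280,245:385],None,fx=5,fy=5,interpolation=2))
E
```

```text
(no output)
```

View pics/top0.png

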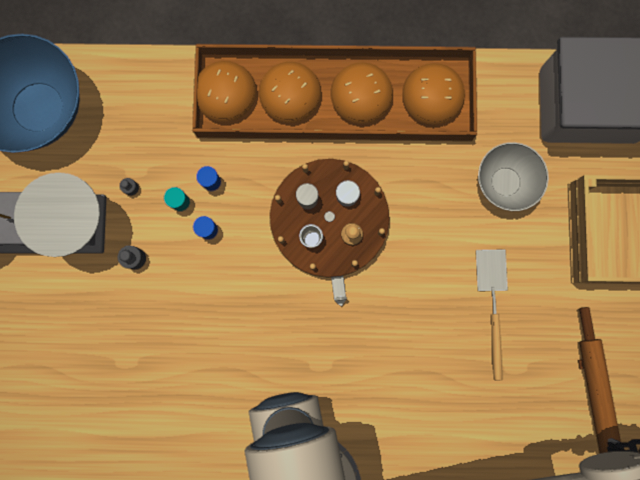

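View pics/t0c.png

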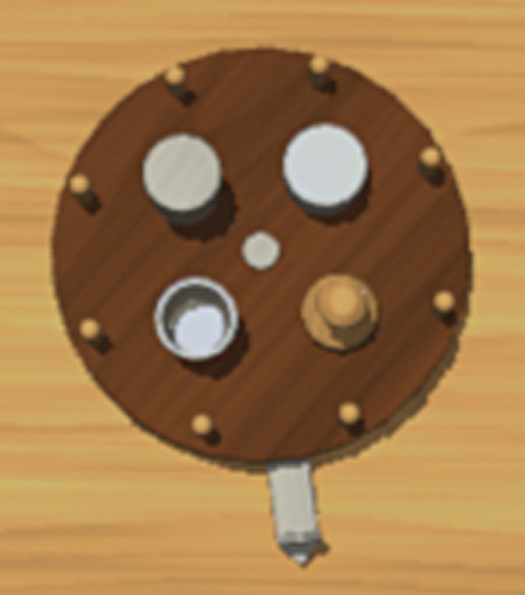

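View pics/s0c.png

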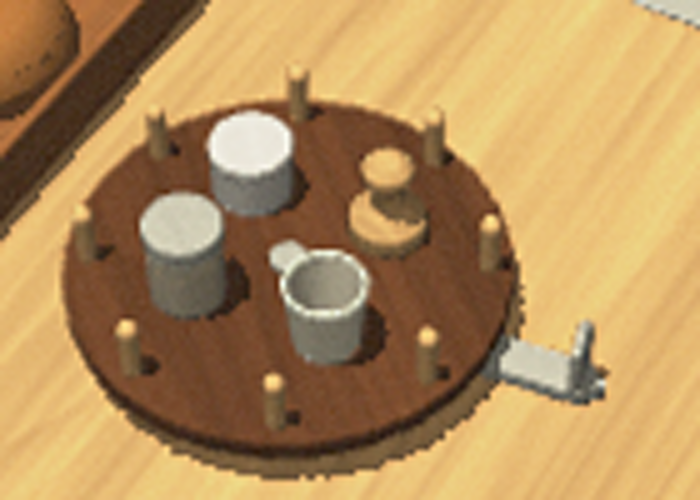

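The top view (crop scaled ×3.5) shows the stamp at about px (351,233), front-right on the disc. The tin is at (347,192), the jar at (307,196) and the cup at (311,236). The tongue runs from (338,278) to (341,300). The blue and turquoise jars at (205–228, 180–230) and the weights are off the turntable. Only the piece at (351,233) is waisted and knobbed, and the close crops confirm it. Next I'll compute the geometry.

```bash
cat > h.py <<'E'
import numpy as np
from scipy.optimize import least_squares
def ray(p,uv,z):
    K=np.array(p['intrinsics']);T=np.array(p['cam_to_world'])
    d=T[:3,:3]@np.linalg.solve(K,[uv[0],uv[1],1]);o=T[:3,3]
    return (o+d*(z-o[2])/d[2])[:2]
def proj(p,X):
    K=np.array(p['intrinsics']);T=np.linalg.inv(p['cam_to_world'])
    c=K@(T[:3,:3]@np.asarray(X)+T[:3,3]);return c[:2]/c[2]
def fitpegs(P):
    def f(q):
        a=q[2]+np.arange(8)*np.pi/4
        C=np.c_[q[0]+.115*np.cos(a),q[1]+.115*np.sin(a)]
        return (P-C[np.argmin(((P[:,None]-C[None])**2).sum(-1),1)]).ravel()
    best=None
    for a0 in np.linspace(0,np.pi/4,6):
        r=least_squares(f,[*P.mean(0),a0])
        if best is None or r.cost<best.cost:best=r
    return best.x,f(best.x)
E
python3 - <<'E'
from bench import env,cams,models
from h import *
p=cams.camera('top')
c=lambda u,v:(255+(u+.5)/3.5-.5,145+(v+.5)/3.5-.5)
P=np.array([ray(p,c(*u),.073) for u in [(175,75),(320,64),(430,156),(444,299),(348,410),(201,424),(89,328),(79,183)]])
q,r=fitpegs(P);print(q,(r*1000).round(1))
C=q[:2]
for u in P: print(u.round(4),np.degrees(np.arctan2(*(u-C)[::-1])).round(1))
st=ray(p,c(343,298),.092);sf=ray(p,c(339,313),.044)
for n,u in dict(knob=st,foot=sf,ton1=ray(p,c(290,463),.012),ton2=ray(p,c(298,530),.012),plate=ray(p,c(301,545),.045)).items():
    print(n,u.round(4),np.degrees(np.arctan2(*(u-C)[::-1])).round(1),np.hypot(*(u-C)).round(4))
for l in['weight_big','weight_small','bowl','spatula','jar']:
  for d in models.spot_in(l,p)[:4]:
    b=d['bbox'];print(l,ray(p,(b[0]+b[2]/2,b[1]+b[3]/2),.03).round(3))
print(env.get_state()['t'])
E
```

```text
[ 0.57293943 -0.04059828  0.48465986] [-0.5 -0.5 -0.7 -0.5 -0.2  0.5  0.7 -0.   1.1  0.5 -0.3  0.  -0.1  0.1
  0.1 -0.1]
[0.6742 0.0125] 27.7
[ 0.6821 -0.0751] -17.6
[ 0.6263 -0.1419] -62.2
[ 0.5395 -0.1505] -106.9
[ 0.4723 -0.0937] -152.2
[ 0.4628 -0.0065] 162.8
[0.5193 0.0612] 117.8
[0.6071 0.0692] 72.7
knob [ 0.5368 -0.0893] -126.6 0.0607
foot [ 0.534  -0.0891] -128.8 0.0622
ton1 [ 0.4439 -0.0608] -171.1 0.1306
ton2 [ 0.4026 -0.0662] -171.4 0.1723
plate [ 0.3927 -0.0673] -171.6 0.1822
weight_big [0.476 0.378]
weight_small [0.639 0.395]
spatula [ 0.368 -0.391]
jar [0.653 0.224]
jar [0.606 0.29 ]
jar [0.617 0.01 ]
jar [0.546 0.229]
1.5
```

```bash
python3 -m jog '{"grip":[0,0,0,0,0],"translation":[[-10,-18,0],[-19.5,-34.8,0],[-19.5,-34.8,0],[-19.5,-34.8,0],[-19.5,-34.8,0]],"turn":[0,0,0,0,0]}' 20
python3 -m jog '{"grip":[0,0,0,0,0],"translation":[[-19.5,-34.8,0],[-19.5,-34.8,0],[-19.5,-34.8,0],[-19.5,-34.8,0],[-19.5,-34.8,0]],"turn":[0,0,0,0,0]}'
python3 -m jog '{"grip":[0,0,0,0,0],"translation":[[-19.5,-34.8,0],[-19.5,-34.8,0],[-19.5,-34.8,0],[-19.5,-34.8,0],[-19.5,-34.8,0]],"turn":[0,0,0,0,0]}'
python3 -m jog '{"grip":[0,0,0,0,0],"translation":[[0,0,0],[0,0,0],[0,0,0],[0,0,0],[0,0,0]],"turn":[-0.12,-0.12,-0.12,-0.12,-0.12]}'
python3 -m jog '{"grip":[0,0,0,0,0],"translation":[[0,0,0],[0,0,0],[0,0,0],[0,0,0],[0,0,0]],"turn":[-0.12,-0.12,-0.12,-0.12,-0.12]}'
python3 -m jog '{"grip":[0,0,0],"translation":[[0,0,0],[0,0,0],[0,0,0]],"turn":[-0.12,-0.085,0]}'
```

```text
t: 1.92
position: [0.2888, -0.4503, 0.2533]
eef_rot: [0.0, 0.796, -0.606, 0.0]
ft_force: [1.5, -0.1, -0.2]
grip_width: 0.299
t: 2.33
position: [0.4308, -0.3096, 0.2536]
eef_rot: [0.0, 0.796, -0.606, 0.0]
ft_force: [-0.1, -1.0, -0.1]
grip_width: -0.004
t: 2.75
position: [0.5726, -0.1692, 0.2535]
eef_rot: [-0.0, 0.796, -0.606, 0.0]
ft_force: [0.3, 0.2, 0.0]
grip_width: -0.003
t: 3.17
position: [0.5715, -0.1707, 0.2532]
eef_rot: [0.0, 0.94, -0.34, -0.0]
ft_force: [0.5, 0.3, 0.2]
grip_width: -0.002
t: 3.58
position: [0.5714, -0.1709, 0.2533]
eef_rot: [0.0, 0.999, -0.048, -0.0]
ft_force: [-0.5, -0.2, -0.0]
grip_width: -0.002
t: 3.83
position: [0.5714, -0.1709, 0.2533]
eef_rot: [0.0, 0.999, 0.053, 0.0]
ft_force: [-0.5, -0.5, -0.7]
grip_width: 0.0
```

```bash
python3 -m jog '{"grip":[0,0,0,0,0],"translation":[[7.5,-6.7,20],[7.5,-6.7,35],[0,0,35],[0,0,30],[0,0,0]],"turn":[0,0,0,0,0]}'
python3 - <<'E'
from bench import env,cams
import cv2
print(env.get_state()['position'],env.get_state()['eef_rot'])
p=cams.camera('wrist');cv2.imwrite('pics/w1.png',p['color'][:,:,::-1])
p=cams.camera('side');cv2.imwrite('pics/s1.png',cv2.resize(p['color'][100:300,220:460,::-1],None,fx=3.2,fy=3,interpolation=2))
p=cams.camera('top');cv2.imwrite('pics/t1.png',cv2.resize(p['color'][145:315,255:405,::-1],None,fx=3.5,fy=3.5,interpolation=2))
E
```

```text
t: 4.25
position: [0.5816, -0.1547, 0.1248]
eef_rot: [-0.002, 0.999, 0.051, -0.006]
ft_force: [-0.3, 0.4, -1.8]
grip_width: 0.004
[ 0.58163275 -0.15473697  0.12477282] [-0.00233325  0.99868869  0.05077919 -0.00607652]
```

View pics/s1.png

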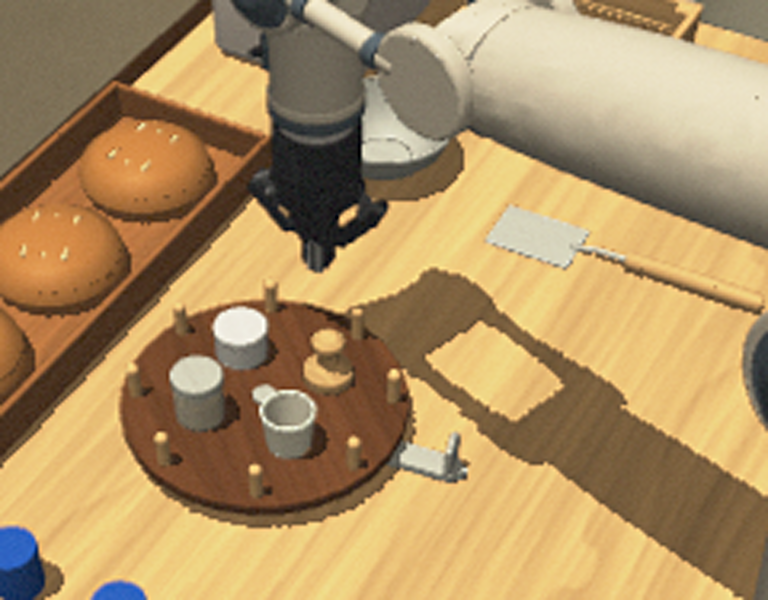

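View pics/w1.png

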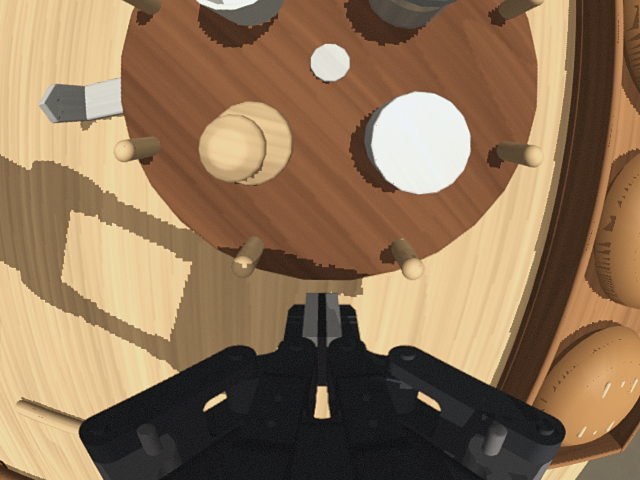

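View pics/t1.png

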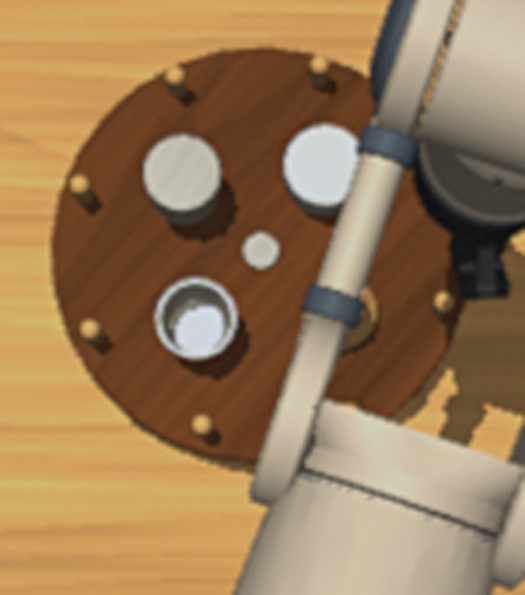

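```bash
python3 -m jog '{"grip":[0,0,0,0,0],"translation":[[0,0,0],[0,0,14],[0,0,22],[0,0,20],[0,0,0]],"turn":[0,0,0,0,0]}'
python3 -m jog '{"grip":[0,0],"translation":[[0,0,0],[0,0,0]],"turn":[0,0]}'
python3 - <<'E'
from bench import env,cams
import cv2
p=cams.camera('wrist');cv2.imwrite('pics/w2.png',p['color'][:,:,::-1])
p=cams.camera('side');cv2.imwrite('pics/s2.png',cv2.resize(p['color'][150:290,240:400,::-1],None,fx=4,fy=4,interpolation=2))
E
```

```text
t: 4.82
position: [0.5832, -0.1555, 0.0731]
eef_rot: [-0.001, 0.999, 0.052, -0.003]
ft_force: [0.1, 0.5, -1.9]
grip_width: 0.001
t: 4.98
position: [0.5856, -0.1563, 0.0789]
eef_rot: [0.0, 0.999, 0.052, 0.001]
ft_force: [0.4, -0.0, 0.6]
grip_width: -0.003
```

View pics/s2.png

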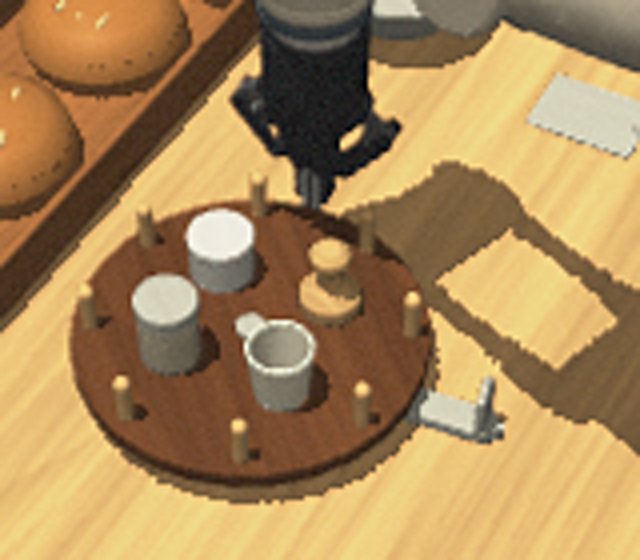

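View pics/w2.png

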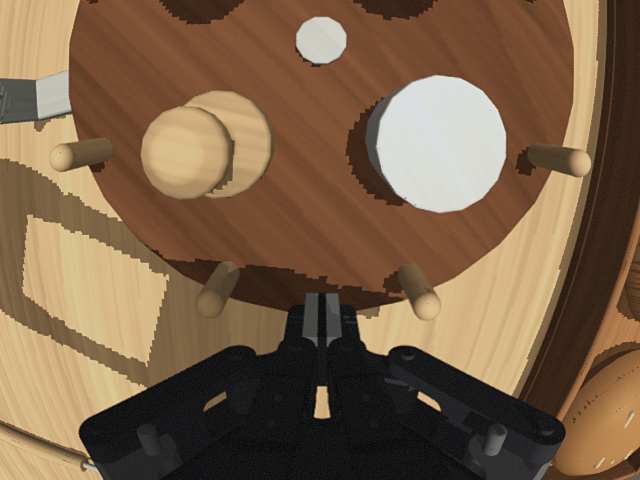

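```bash
python3 -m jog '{"grip":[0,0,0,0],"translation":[[0,0,7],[-4.6,-0.1,0],[-4.6,-0.1,0],[-4.6,-0.1,0]],"turn":[0,0.04,0.04,0.04]}'
python3 -m jog '{"grip":[0,0,0,0,0],"translation":[[-3.5,-0.05,0],[-3.5,-0.05,0],[-3.5,-0.05,0],[-3.5,-0.05,0],[-3.5,-0.05,0]],"turn":[0.03,0.03,0.03,0.03,0.03]}'
python3 -m jog '{"grip":[0,0,0],"translation":[[-3.5,-0.05,0],[-3.5,-0.05,0],[0,0,0]],"turn":[0.03,0.03,0]}'
python3 - <<'E'
from bench import env,cams
import cv2
p=cams.camera('wrist');cv2.imwrite('pics/w3.png',p['color'][:,:,::-1])
E
```

```text
t: 5.42
position: [0.5713, -0.1567, 0.0705]
eef_rot: [0.0, 1.0, -0.009, 0.0]
ft_force: [-0.2, 0.4, 0.5]
grip_width: 0.005
t: 5.83
position: [0.5541, -0.1552, 0.0708]
eef_rot: [0.0, 0.996, -0.084, 0.001]
ft_force: [1.2, -0.1, -0.0]
grip_width: 0.005
t: 6.08
position: [0.5469, -0.1537, 0.0707]
eef_rot: [0.0, 0.994, -0.113, 0.0]
ft_force: [0.3, 0.7, -0.5]
grip_width: -0.003
```

View pics/w3.png

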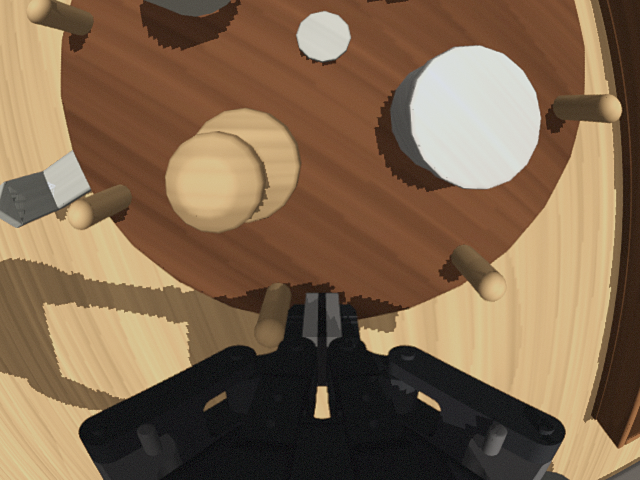

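```bash
python3 -m jog '{"grip":[0,0,0,0,0],"translation":[[-2.3,0,0],[-3.5,-0.05,0],[-4.1,-0.07,0],[-4.1,-0.07,0],[-4.1,-0.07,0]],"turn":[0.02,0.03,0.035,0.035,0.035]}'
python3 -m jog '{"grip":[0,0,0,0,0],"translation":[[-4.1,-0.07,0],[-4.1,-0.07,0],[-4.1,-0.07,0],[-4.1,-0.07,0],[-4.1,-0.07,0]],"turn":[0.035,0.035,0.035,0.035,0.035]}'
python3 -m jog '{"grip":[0,0,0,0,0],"translation":[[-4.1,-0.07,0],[-4.1,-0.07,0],[-3.5,-0.05,0],[-2.3,0,0],[0,0,0]],"turn":[0.035,0.035,0.03,0.02,0]}'
python3 - <<'E'
from bench import env,cams
import cv2
print(env.get_state()['position'])
p=cams.camera('wrist');cv2.imwrite('pics/w4.png',p['color'][:,:,::-1]);print(p['intrinsics'],p['tool_from_camera'])
p=cams.camera('side');cv2.imwrite('pics/s4.png',cv2.resize(p['color'][180:280,245:385,::-1],None,fx=5,fy=5,interpolation=2))
E
```

```text
t: 6.55
position: [0.5299, -0.1483, 0.0707]
eef_rot: [0.0, 0.982, -0.19, 0.001]
ft_force: [1.0, -0.5, 0.6]
grip_width: -0.002
t: 6.97
position: [0.5117, -0.139, 0.0707]
eef_rot: [-0.0, 0.961, -0.275, 0.001]
ft_force: [2.3, -0.2, 0.1]
grip_width: -0.002
t: 7.38
position: [0.4998, -0.1308, 0.0704]
eef_rot: [-0.0, 0.943, -0.332, 0.0]
ft_force: [0.2, 0.2, 0.5]
grip_width: 0.002
[ 0.49980466 -0.13079917  0.07044926]
[[371.64829954   0.         321.59698694]
 [  0.         371.64829954 239.20639115]
 [  0.           0.           1.        ]] [[ 9.99999120e-01  8.00241434e-04 -1.05788995e-03  1.48683770e-04]
 [-4.34479128e-04  9.51132811e-01  3.08781778e-01 -7.91148748e-02]
 [ 1.25329381e-03 -3.08781047e-01  9.51132322e-01 -1.20384285e-01]
 [ 0.00000000e+00  0.00000000e+00  0.00000000e+00  1.00000000e+00]]
```

View pics/s4.png

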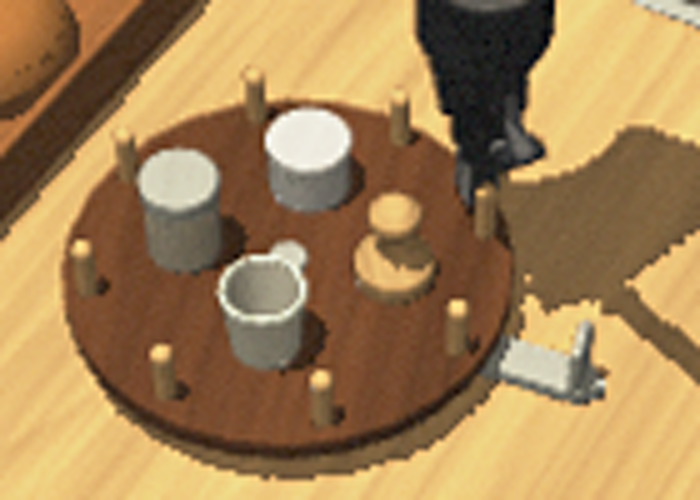

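View pics/w4.png

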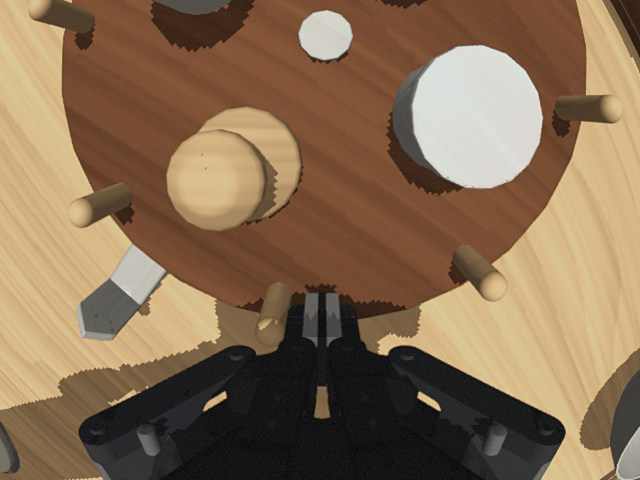

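```bash
python3 - <<'E'
from bench import env,cams
from h import *
p=cams.camera('side')
c=lambda u,v:(245+(u+.5)/5-.5,180+(v+.5)/5-.5)
A=lambda u,C:np.degrees(np.arctan2(*(u-C)[::-1])).round(1)
for pts,foot in ([(157,114),(298,72),(434,115),(490,220),(428,333),(273,381),(126,326),(82,212)],(388,226)),([(254,73),(400,92),(457,305),(320,378),(161,350),(80,246),(124,135),(485,190)],(394,271)):
    P=np.array([ray(p,c(*u),.073) for u in pts]);q,r=fitpegs(P);print(q,np.degrees(q[2]),(r*1e3).round(1))
    C=q[:2];u=ray(p,c(*foot),.042);print('stampfoot',A(u,C),np.hypot(*(u-C)))
    print('tongue mid',A(ray(p,c(532,366),.012),C),'plate base',A(ray(p,c(582,380),.012),C),'plate tip',A(ray(p,c(588,322),.059),C))
    print([A(x,C) for x in P])
E
```

```text
[ 0.57404685 -0.04079189  0.48881968] 28.007304678038174 [-3.3  2.3 -0.9  0.3  0.  -0.4  1.4 -1.   0.8 -0.7  0.4  0.6  1.3 -0.4
  0.3 -0.7]
stampfoot -130.3 0.06076898058883593
tongue mid -173.0 plate base -172.5 plate tip -171.3
[np.float64(-16.3), np.float64(-62.3), np.float64(-106.9), np.float64(-151.2), np.float64(163.2), np.float64(117.7), np.float64(72.3), np.float64(27.6)]
[ 0.57472293 -0.0409035  -0.07678331] -4.399359823752504 [-0.3 -0.2  0.8 -2.   0.5 -0.6 -0.   0.8 -0.  -0.6  0.6 -0.  -1.2  1.1
 -0.4  1.5]
stampfoot -162.8 0.06250600861135291
tongue mid -173.1 plate base -172.6 plate tip -171.3
[np.float64(-49.6), np.float64(-93.9), np.float64(175.9), np.float64(130.4), np.float64(85.6), np.float64(40.4), np.float64(-3.9), np.float64(-140.1)]
```

```bash
python3 -m jog '{"grip":[0,0,0,0,0],"translation":[[-2.3,0,0],[-3.5,-0.05,0],[-3.5,-0.05,0],[-3.5,-0.05,0],[-3.5,-0.05,0]],"turn":[0.02,0.03,0.03,0.03,0.03]}'
python3 -m jog '{"grip":[0,0,0,0],"translation":[[-2.9,-0.04,0],[-1.7,0,0],[0,0,0],[0,0,0]],"turn":[0.025,0.015,0,0]}'
python3 -m jog '{"grip":[0,0,0,0,0],"translation":[[2,0,0],[4,0,0],[4,0,0],[4,0,0],[0,0,0]],"turn":[0,0,0,0,0]}'
python3 - <<'E'
from bench import env,cams
import cv2
print(env.get_state()['position'])
p=cams.camera('wrist');cv2.imwrite('pics/w5.png',p['color'][:,:,::-1])
p=cams.camera('side');cv2.imwrite('pics/s5.png',cv2.resize(p['color'][180:280,245:385,::-1],None,fx=5,fy=5,interpolation=2))
E
```

```text
t: 7.95
position: [0.488, -0.12, 0.0703]
eef_rot: [-0.0, 0.917, -0.398, 0.0]
ft_force: [1.4, -0.2, -0.6]
grip_width: 0.002
t: 8.28
position: [0.4847, -0.1165, 0.0702]
eef_rot: [0.0, 0.91, -0.415, -0.0]
ft_force: [0.1, -0.0, -0.4]
grip_width: -0.0
t: 8.7
position: [0.4945, -0.1278, 0.0702]
eef_rot: [0.0, 0.91, -0.415, 0.0]
ft_force: [0.2, 0.4, -0.4]
grip_width: -0.002
[ 0.49447345 -0.12781146  0.07022372]
```

View pics/s5.png

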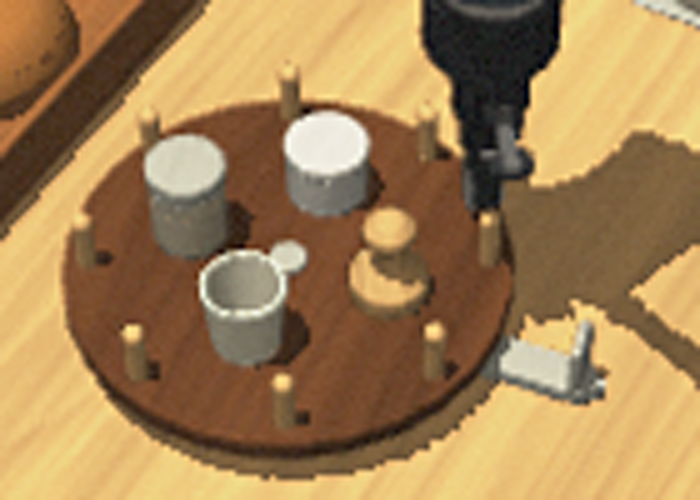

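View pics/w5.png

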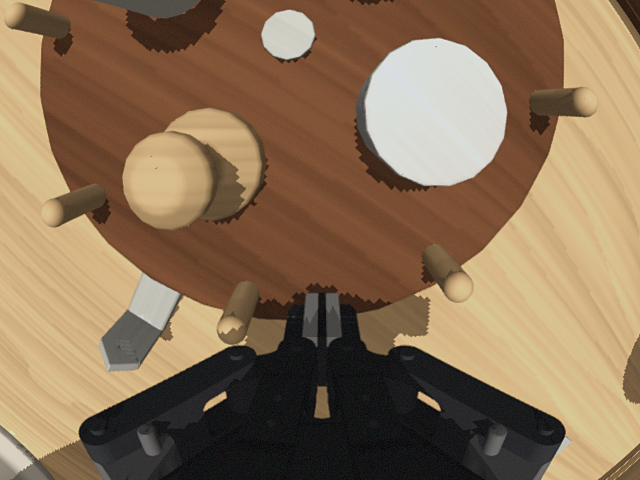

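Finger has backed off the peg. I'll raise it clear, then check alignment from the top and side cameras.

```bash
python3 -m jog '{"grip":[0,0,0,0,0],"translation":[[0,0,-15],[0,0,-35],[0,0,-40],[0,0,-40],[0,0,-40]],"turn":[0,0,0,0,0]}'
python3 -m jog '{"grip":[0,0,0,0,0],"translation":[[30,20,0],[30,25,0],[30,25,0],[30,25,0],[30,25,0]],"turn":[0,0,0,0,0]}'
python3 -m jog '{"grip":[0,0,0,0,0],"translation":[[30,25,0],[30,25,0],[15,10,0],[0,0,0],[0,0,0]],"turn":[0,0,0,0,0]}'
python3 - <<'E'
from bench import env,cams
import cv2
p=cams.camera('top');cv2.imwrite('pics/t6.png',cv2.resize(p['color'][145:315,255:405,::-1],None,fx=3.5,fy=3.5,interpolation=2))
p=cams.camera('side');cv2.imwrite('pics/s6.png',cv2.resize(p['color'][180:280,245:385,::-1],None,fx=5,fy=5,interpolation=2))
E
```

```text
t: 9.22
position: [0.4935, -0.1269, 0.2419]
eef_rot: [-0.0, 0.91, -0.415, -0.0]
ft_force: [1.6, -0.5, 0.2]
grip_width: 0.002
t: 9.63
position: [0.5015, -0.3207, 0.2404]
eef_rot: [-0.0, 0.91, -0.415, 0.0]
ft_force: [0.4, 0.5, -0.3]
grip_width: -0.002
t: 10.05
position: [0.5052, -0.4157, 0.2393]
eef_rot: [-0.0, 0.909, -0.416, -0.001]
ft_force: [-0.6, 0.7, 0.7]
grip_width: 0.002
```

View pics/t6.png

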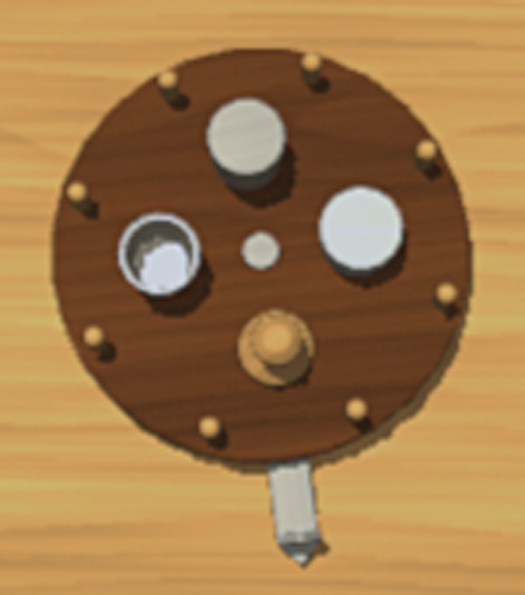

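View pics/s6.png

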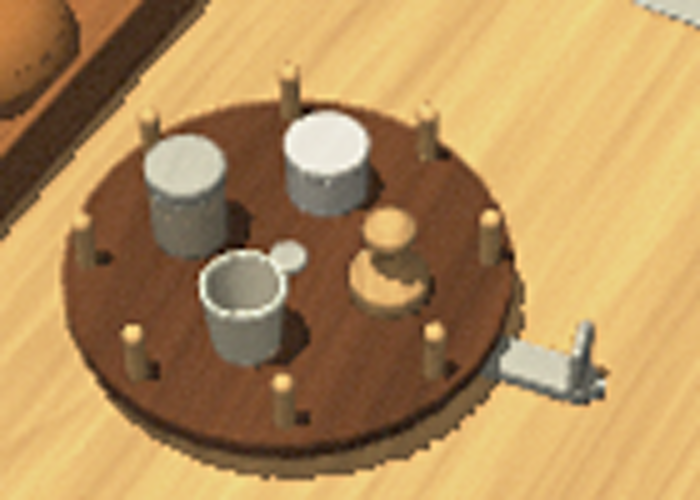

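```bash
python3 - <<'E'
from bench import env,cams
from h import *
import cv2
p=cams.camera('top')
c=lambda u,v:(255+(u+.5)/3.5-.5,145+(v+.5)/3.5-.5)
P=np.array([ray(p,c(*u),.073) for u in [(167,79),(311,61),(427,148),(446,293),(356,408),(210,426),(94,336),(77,190)]])
q,r=fitpegs(P);print(q,(r*1e3).round(1));C=q[:2]
F=np.radians(-171.5);f=np.array([np.cos(F),np.sin(F)])
for n,u in dict(knob=ray(p,c(278,336),.09),foot=ray(p,c(276,348),.044)).items():
    d=u-C;print(n,np.degrees(np.arctan2(*d[::-1])),'along',d@f,'side',f[0]*d[1]-f[1]*d[0])
p=cams.camera('side')
c=lambda u,v:(245+(u+.5)/5-.5,180+(v+.5)/5-.5)
d=ray(p,c(389,288),.042)-[.5744,-.0409];print('side',np.degrees(np.arctan2(*d[::-1])),np.hypot(*d))
s=env.get_state();print(s['t'],s['joint_vel'])
E
```

```text
[ 0.57279522 -0.04074603  0.52872276] [-0.5  0.1 -0.2  0.3  0.4  0.  -0.4  0.3  0.1  0.3  0.1 -0.3 -0.3 -0.4
  0.8 -0.2]
knob -169.75114610732618 along 0.059730287490331754 side 0.0018237294152300635
foot -170.52496414625912 along 0.06162227218984709 side 0.0010487635568069958
side -174.37409665610713 0.06341237122817339
10.25 [ 0.0039054  -0.0041552  -0.00239089 -0.00245603 -0.00256465 -0.00130475]
```

```bash
python3 -c "
from bench import env
print(env.job_done())"
```

```text
the job is handed in; nothing more can be done
None
```

I turned the table about 43° clockwise (seen from above), pushing one rim peg with the closed fingertips. Then I backed the hand off, raised it and moved it clear to the right. The job was handed in at about 10.3 s of the 38 s allowed, and no verdict came back.

- **Alignment:** the top camera puts the stamp 1–2 mm off the pointer line, about 61 mm from the axis. The side camera disagrees a little: it puts the stamp about 2–3 mm off on the other side. Both are well inside the 12 mm limit.
- **Things on the turntable:** stamp, jar, tin and cup all stand upright in the last pictures. The wrist force never read more than about 2.5 N.
- **Turntable and hand:** the side pictures before and after the hand withdrew show the table in the same place. The hand is about 0.37 m from the axis, touching nothing.
- **Not checked:** I did not measure the bench items again at the end. The hand stayed well above them throughout.

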